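# Fit the clip disc on a mixer's tilted drive and switch it on

### The arm

A 6-joint arm with a two-finger parallel gripper is mounted at the origin on the work surface. World frame = base frame: x ahead of the robot, y to its left, z up, the work surface at z = 0. Lengths are in m, angles in rad, forces in N, time in s.
With the tool pointing down it reaches from about 0.35 to 0.725 m from the base axis. Payload 4.3 kg.
Tool frame: the origin (TCP) lies at the very end of the fingers, on their centre line; the grasp point (between the pads) lies 19 mm behind it; z points along the fingers, y is the line along which they close (so a half turn about z gives the same grasp; the last joint's range is limited). The gripper opens to 85 mm and grips with 20 to 120 N. Pads are 22 mm wide; open, the fingers measure 114 mm over their backs; the gripper's body (76 mm by 85 mm) begins 54 mm behind the grasp point. The pads swing forward as they close: fully open they stand 13 mm farther back than shut.
Start: joints at [1.189, 0.377, 0.081, 1.274, 0, 1.46], TCP at [0.154, 0.554, 0.231] pointing down, gripper open.
Joint ranges: [-2.72, 2.72], [-0.84, 1.66], [-1.02, 1.22], [-1.77, 2.12], [-1.37, 1.28], [-3.14, 3.14]. Speed limits (rad/s): [2.57, 2.57, 3.14, 3.14, 3.14, 3.14].

### API

Orientations are given as a unit quaternion [w, x, y, z].
In Python, from rig import manip gives the robot as it stands. The module is installed in compiled form; this text tells all that it offers.
- The arm moves only by the shell command python3 -m jog 'ROWS' [FORCE]. ROWS is JSON, a list of rows, each an object with "gripper": the closure, from -1 (fully open) to 1 (shut); "xyz": the shift along the tool's x, y, z normalised to -1 to 1, where 1 is 150 mm, a list of three; "dr": the turn, a rotation vector about the tool's x, y, z normalised to -1 to 1, where 1 is 90 degrees, a list of three. In form: [{"gripper": gripper, "xyz": [x, y, z], "dr": [ax, ay, az]}, ...]. A call has exactly 5 rows; each row is the pose to reach, as a shift and turn from the pose commanded when the call began, along the tool's axes at that moment; what a row does not reach only later rows make up. A row lasts 1/10 s, in which the tool goes at most 50 mm and 8.59 degrees, less where a joint would pass 70% of its speed; a pose out of reach is approached as far as the arm can. A call with a number of a shift or a turn outside -1 to 1 is refused whole. A call with a gripper value outside its range is refused whole. The fingers move at their own pace and stop on an object; FORCE is the grip in N (left out, the last holds). Time passes only in rows, so rows that repeat a pose let the fingers close, or fill a call up. It gives the time, the measured TCP pose, the force, the opening and the grip force at its end, in the units of the state.
- manip.get_state(): the state, without advancing time (a new reading comes with each control period).
- manip.capture(name): name is "side" or "top"; returns a dict with "frame" (480x640x3 uint8, red, green, blue), "fx", "fy", "cx", "cy" (pixels), "origin" and "attitude" of the camera in the world. Camera axes: x right, y up, looking along -z (the intrinsics and any distortion apply to the point x, -y, -z); pixel columns grow to the right and rows downward; lengths in m; the calibration is good to about 2 mm. A picture is of the moment at which its call begins. There is no depth.
- manip.close_job(): hands the job in; it is judged then, once.
The state is a dict: "t": time; "qpos": joint angles; "dq": joint speeds; "effort": joint torques, N m; "eef_pos": TCP position; "orientation": TCP orientation; "force": force on the tool from outside, world axes, zero at the start; "moment": the same for the moment, N m; "opening": opening from 0.0 (shut) to 1.0 (fully open); "grip_force": force on a finger pad.
Only numpy, scipy, OpenCV 4.12 (cv2) and the standard library are available. Lean on these libraries where they do the work, as an engineer would, in place of code of your own. Each camera call takes 0.05 s, during which the arm holds its last target. There are 200 camera calls.

### The job

Get the rotating tube mixer ready to run: put the blue clip disc, knob outwards, on the mixer's tilted drive hub, turn it until its teeth mesh with those of the hub, and push it fully home against the hub's shoulder. Then let go of it and switch the mixer on by tipping the red rocker over to the end with the white dot; the speed is at zero, so nothing will turn. Leave everything else on the bench where it is.

Things in the scene. Friction and masses are not known exactly. Their poses are not given: they have to be found in the camera images.
- disc: Loose blue clip disc, 220 g, lying flat, knob up. Origin: centre of its underside; z: its axis, out through the knob. Plate 144 mm across, 4 mm thick, with eight white clips (up to 19 mm above the underside, 54 to 68 mm from the axis). It meshes when its x is in line with the hub's x, or off by any multiple of 60 degrees, with about 6 degrees of play either way
- disc_knob (a point): On the disc's axis, 20 mm above its underside, inside the black knob (42 mm across, top 36 mm above the underside). Axes as the disc's. Two parallel flats, 28 mm wide and 44 mm apart, face the disc's +y and -y from the plate to the top: pinch the knob across them. A white line across the knob's top lies along the disc's x, parallel to the flats: meshed, it is in line with two of the hub's teeth
- disc_teeth (a point): Mouth of the toothed bore in the disc's underside, on the axis, 3 mm above the underside, level with the crests of six inward teeth: 4 mm wide, from 10 to 17 mm off the axis, at 30, 90, 150.. degrees from the disc's x. Clear bore between them 20 mm; the knob closes it 32 mm above the underside. Axes as the disc's
- hub_shoulder (a point): Centre of the shoulder (42 mm steel flange) of the mixer's drive hub, on which the disc's underside seats. z: along the shaft, away from the motor, leaning 25 to 42 degrees from vertical towards the mixer's front. x: turns with the hub and points along one of its teeth. The hub turns only stiffly (0.35 N m, gearbox); the lean is clamped tight
- hub_teeth (a point): On the shaft's axis, 13 mm above the shoulder, level with the rounded crests of six brass teeth: 4 mm wide, out to 15.5 mm from the axis, at 0, 60, 120.. degrees from the hub's x. Out of mesh the disc stops on them, 10 mm short of home. In mesh it needs a push of 5 to 15 N past three sprung balls, felt from 8 mm short of home, and clicks in
- hub_tip (a point): Tip of the hub's round steel pilot, on the axis, 30 mm above the shoulder. The pilot is 17 mm across, tapered to 9 mm over its last 6 mm, and goes up the disc's 20 mm bore before the teeth meet
- mixer: Rotating tube mixer, fixed: cream box 200 mm (x) by 270 mm (y), dark top 62 mm above the bench; origin centre of its underside; front is its -x. On the top, 55 mm to +y and 20 mm behind the middle, two cheeks (164 mm high) carry the tilted grey motor, pivot 135 mm high; hub shoulder 78 mm from the pivot. Black speed dial 35 mm behind the middle, 95 mm to -y, 15 mm high
- switch (a joint): Red rocker switch on the mixer's top, 36 mm (along the mixer's x) by 22 mm, pivot 50 mm in front of the mixer's middle, 95 mm to its -y side, 67 mm above the bench. -0.2 rad: off (as found, front end up); +0.2: on (front end, with the white dot, down). An over-centre spring holds it either way; the front end takes about 5 N and snaps over by itself past 0
- switch_on_end (a point): Where to press: upper face of the rocker's front end, on the white dot, 13.5 mm in front of the pivot; about 76 mm above the bench when off, 71 mm when on. Axes as the rocker's: x along it to the rear, y across. The fixed bezel around the rocker is 44 x 32 mm and reaches 65 mm above the bench
- dish: Bystander, loose: round steel parts dish, 110 mm across, 24 mm high, with a few screws in it. Origin at its underside
- screwdriver: Bystander, loose: red-handled screwdriver lying flat, 160 mm long. Origin at its underside near its middle
- eyepiece: Bystander, loose: black and silver microscope eyepiece standing upright, 40 mm across, 56 mm high. Origin at its underside
- tube_rack: Bystander, loose: orange rack with capped tubes, 80 x 165 mm, 105 mm high. Origin at its underside
- wash_bottle: Bystander, loose: white bottle with green label and cap, 68 mm across, 190 mm high. Origin at its underside
- lens_box: Bystander, loose: yellow box, 100 x 140 mm, 48 mm high. Origin at its underside
- weight_case: Bystander, loose: dark wooden block, 90 x 130 mm, with four brass balance weights standing in it, 63 mm high. Origin at its underside
- loupe: Bystander, loose: small folding loupe, 32 mm across, 20 mm high, with a steel cover to one side. Origin at its underside

How it is judged:
By the outcome, as a careful person would: the job done as asked, in the order asked, and still so for the second after the job is handed in, with the robot touching nothing.
It also fails if it takes over 58 s, if anything falls off the work surface, if the arm or the gripper's body presses on something with over 40 N, if the wrist force passes 120 N, or if a joint passes its speed limit or range.

## Working session

There is one attempt and no reset: what is moved stays moved. The work goes in short steps, Python scripts to look and compute and a shell command to move; the robot and the scene stay as the last step left them, time stands still between calls to the robot, and variables do not carry over. Pictures are saved under pics/ and viewed, at most 10 in all, crops included, and the job is handed in when it is done.

```bash
mkdir -p pics; ls; python3 - <<'E'
from rig import manip
import cv2
for n in ("side","top"):
    c=manip.capture(n); cv2.imwrite(f"pics/{n}0.png",c["frame"][:,:,::-1]); print(n,{k:v for k,v in c.items() if k!="frame"})
print(manip.get_state())
E
```

```text
pics
side {'fx': 464.1057099665927, 'fy': 464.1057099665927, 'cx': 320.1130177436862, 'cy': 236.63364850009634, 'origin': array([-0.00445921, -0.64787895,  0.73516155]), 'attitude': array([ 0.82584277,  0.4407193 , -0.15599592, -0.31530224])}
top {'fx': 480.80115105138333, 'fy': 480.80115105138333, 'cx': 314.78898985302743, 'cy': 240.23384092324687, 'origin': array([0.299206  , 0.01663609, 1.40738628]), 'attitude': array([-0.69310607, -0.07002989,  0.06763629,  0.71423044])}
{'t': 0.1, 'qpos': array([1.18869735e+00, 3.77990787e-01, 7.97641165e-02, 1.27439932e+00,
       1.72355294e-05, 1.46047443e+00]), 'dq': array([-0.00038407, -0.00024332,  0.004756  , -0.00037023, -0.00021787,
       -0.00436436]), 'effort': array([ 9.12149535e-04, -4.64694464e+01,  2.70582175e+01,  1.20597793e-02,
       -1.06080379e-04, -1.11092507e-05]), 'eef_pos': array([0.15413637, 0.5533474 , 0.23045565]), 'orientation': array([-2.31329815e-04,  1.35470665e-01,  9.90780935e-01, -8.85141166e-04]), 'force': array([ 0.12189013,  0.35560811, -0.56990912]), 'moment': array([-0.02538431,  0.0032726 ,  0.0184892 ]), 'grip_force': 0.0, 'opening': 1.0013519008283303}
```

View pics/side0.png

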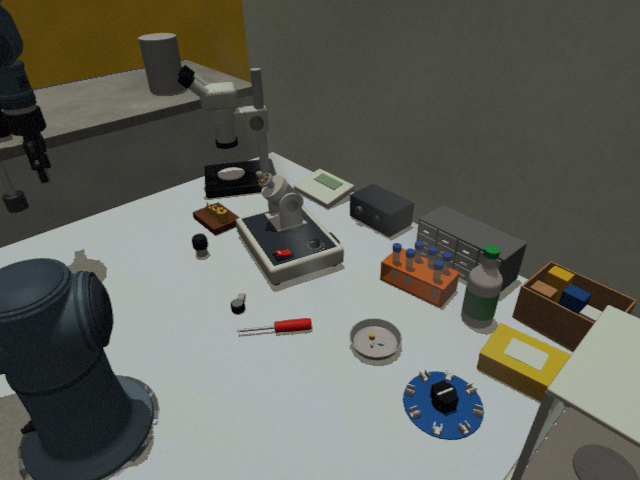

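View pics/top0.png

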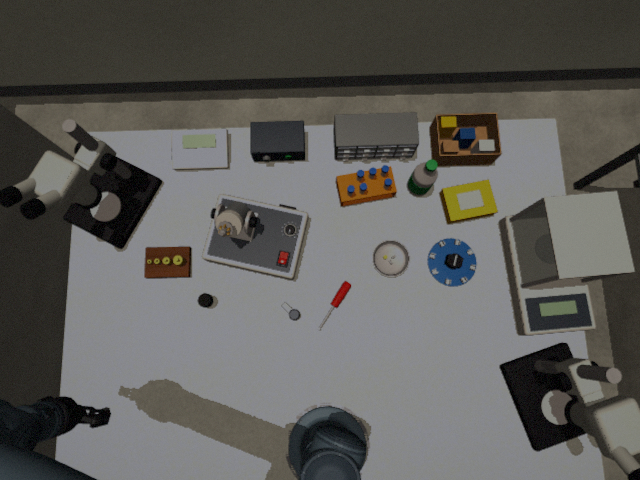

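The side view shows the disc at about (443,404), the mixer at (290,240), its hub at (264,180) and the switch at (283,254). The top view has the disc at (452,262), the mixer box around (256,236), the hub near (228,222) and the red rocker at (283,258).

```bash
cat > h.py <<'E'
import numpy as np, cv2
from rig import manip
from scipy.spatial.transform import Rotation as R
def rot(q): return R.from_quat([q[1],q[2],q[3],q[0]])
def ray(c,u,v):
    d=np.array([(u-c["cx"])/c["fx"],-(v-c["cy"])/c["fy"],-1.]); d=rot(c["attitude"]).apply(d)
    return np.array(c["origin"]),d/np.linalg.norm(d)
def onplane(c,u,v,z):
    o,d=ray(c,u,v); return o+d*(z-o[2])/d[2]
def proj(c,p):
    q=rot(c["attitude"]).inv().apply(np.atleast_2d(p)-c["origin"])
    return np.c_[c["cx"]-c["fx"]*q[:,0]/q[:,2], c["cy"]+c["fy"]*q[:,1]/q[:,2]]
def tri(c1,p1,c2,p2):
    o1,d1=ray(c1,*p1);o2,d2=ray(c2,*p2)
    t=np.linalg.lstsq(np.c_[d1,-d2],o2-o1,rcond=None)[0]
    a,b=o1+d1*t[0],o2+d2*t[1]; return (a+b)/2,np.linalg.norm(a-b)
def caps(): return {n:manip.capture(n) for n in("side","top")}
def mask(c,lo,hi,box):
    m=cv2.inRange(cv2.cvtColor(c["frame"],cv2.COLOR_RGB2HSV),np.array(lo),np.array(hi)); x0,y0,x1,y1=box
    k=np.zeros_like(m);k[y0:y1,x0:x1]=m[y0:y1,x0:x1];return k
def zoom(c,box,f):
    x0,y0,x1,y1=box; return cv2.resize(c["frame"][y0:y1,x0:x1,::-1],None,fx=f,fy=f,interpolation=cv2.INTER_CUBIC)
E
python3 - <<'E'
from h import *
C=caps()
for n,b in(("side",(390,355,500,450)),("top",(415,225,490,300))):
    c=C[n]; m=mask(c,(100,120,50),(125,255,255),b)
    pts=cv2.findNonZero(m); h=cv2.convexHull(pts); e=cv2.fitEllipse(h); print(n,e,onplane(c,*e[0],0.003))
for n,b in(("side",(265,235,300,268)),("top",(270,245,298,272))):
    c=C[n]; m=mask(c,(0,150,80),(8,255,255),b)|mask(c,(172,150,80),(180,255,255),b)
    r=cv2.minAreaRect(cv2.findNonZero(m));print(n,r,onplane(c,*r[0],.067))
s,t=C["side"],C["top"]
A=np.vstack([np.hstack([zoom(t,(200,190,313,284),3.5)[:300,:395],zoom(t,(420,230,485,295),4.6)[:300,:299]]),
 np.hstack([zoom(s,(234,165,347,260),3.5)[:300,:395],zoom(s,(400,365,490,440),4)[:300,:299]])])
cv2.imwrite("pics/z1.png",A);print(A.shape)
E
```

```text
side ((442.8635559082031, 405.2217102050781), (63.620033264160156, 82.32830810546875), 115.31326293945312) [ 0.49752275 -0.3902718   0.003     ]
top ((451.64959716796875, 261.8612060546875), (45.677486419677734, 48.480804443359375), 127.27006530761719) [ 0.49936013 -0.38378479  0.003     ]
side ((282.5, 252.0), (6.0, 15.0), 90.0) [0.51989406 0.11185261 0.067     ]
top ((282.7647399902344, 257.4411926269531), (8.00367546081543, 12.126781463623047), 14.03624439239502) [0.51726149 0.10908308 0.067     ]Traceback (most recent call last):
  File "<stdin>", line 10, in <module>
    return _nx.concatenate(arrs, 1, dtype=dtype, casting=casting)
           ~~~~~~~~~~~~~~~^^^^^^^^^^^^^^^^^^^^^^^^^^^^^^^^^^^^^^^
ValueError: all the input array dimensions except for the concatenation axis must match exactly, but along dimension 0, the array at index 0 has size 300 and the array at index 1 has size 299
```

```bash
python3 - <<'E'
from h import *
C=caps()
s,t=C["side"],C["top"]
def z(c,b,w): return cv2.resize(c["frame"][b[1]:b[3],b[0]:b[2],::-1],(w,300),interpolation=cv2.INTER_CUBIC)
A=np.vstack([np.hstack([z(t,(195,188,315,278),400),z(t,(420,230,485,295),300)]),
 np.hstack([z(s,(234,165,354,255),400),z(s,(400,365,480,445),300)])])
cv2.imwrite("pics/z1.png",A);print(A.shape)
E
```

```text
(600, 700, 3)
```

View pics/z1.png

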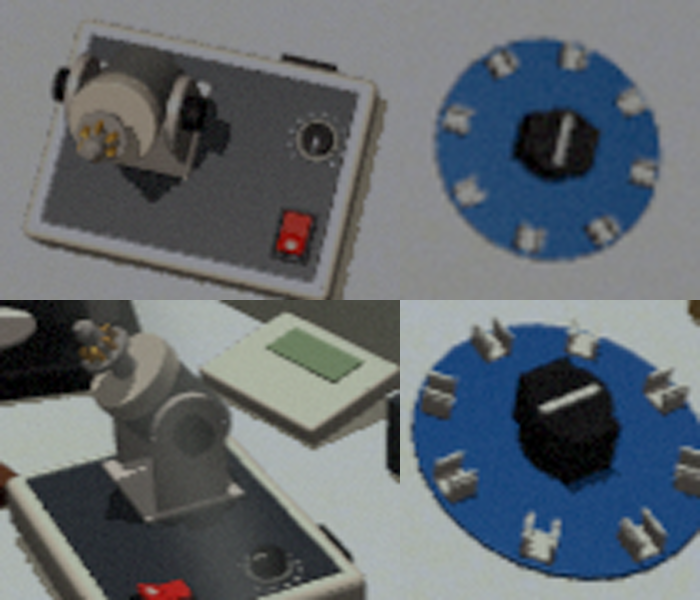

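The zoom shows the disc's white line nearly along world x (rotated slightly), six brass teeth around the hub pilot, the rocker with its white dot at the front, and the dark panel giving the mixer's yaw.

```bash
python3 - <<'E'
from h import *
C=caps(); s,t=C["side"],C["top"]
hsv=cv2.cvtColor(t["frame"],cv2.COLOR_RGB2HSV)
g=cv2.GaussianBlur(hsv[:,:,2],(3,3),0)
print(g[240,205:310:3])
m=np.zeros_like(g);m[190:285,195:318]=(g[190:285,195:318]<100)*255
m=cv2.morphologyEx(m,cv2.MORPH_OPEN,np.ones((7,7)))
ct=max(cv2.findContours(m,0,1)[0],key=cv2.contourArea);r=cv2.minAreaRect(ct);print(r)
P=np.array([onplane(t,*p,.062) for p in cv2.boxPoints(r)]);print(P.round(4),[np.linalg.norm(P[i]-P[i-1]).round(4) for i in range(4)])
# knob white line & black knob
for c,b in((t,(438,248,466,276)),(s,(420,370,465,420))):
    m=mask(c,(0,0,150),(180,80,255),b); 
    n,l,st,ce=cv2.connectedComponentsWithStats(m)
    for i in range(1,n):
        if st[i,4]>8:
            ys,xs=np.where(l==i); q=np.array([onplane(c,x,y,.036)[:2] for x,y in zip(xs,ys)]);ev=np.linalg.svd(q-q.mean(0))[2][0]
            print("line",st[i],q.mean(0),np.degrees(np.arctan2(ev[1],ev[0])))
for c,b in((s,(255,168,285,192)),(t,(214,215,240,242))):
    m=mask(c,(12,110,70),(32,255,255),b);print("brass",cv2.connectedComponentsWithStats(m)[2:][0][1:].tolist(),cv2.connectedComponentsWithStats(m)[3][1:].round(1).tolist())
E
```

```text
[135 142  91  71  69  69  69  70  70  40  29  30  38  46  67  86  67  71
  70  70  71  71  71  70  71  71  71  71  72  72  77 142 108  95 137]
((254.688232421875, 234.65293884277344), (83.84362030029297, 58.02889633178711), 12.52880859375)
[[0.5348 0.3231 0.062 ]
 [0.7008 0.2888 0.062 ]
 [0.639  0.0522 0.062 ]
 [0.4758 0.0917 0.062 ]] [np.float64(0.2389), np.float64(0.1695), np.float64(0.2445), np.float64(0.1678)]
line [420 370   7  10  23] [ 0.50447099 -0.33558416] -120.97894050403546
line [426 370  39  11 178] [ 0.543669   -0.37020388] -49.87025739863882
line [438 388  14   6  22] [ 0.50217505 -0.38604203] 161.28049727188304
brass [[264, 172, 3, 2, 3], [265, 176, 3, 2, 4], [258, 179, 2, 2, 3], [261, 179, 4, 4, 11]] [[265.0, 172.7], [266.0, 176.5], [258.7, 179.7], [262.4, 180.5]]
brass [[223, 224, 3, 4, 7], [219, 226, 3, 4, 9], [227, 228, 3, 3, 8], [227, 232, 3, 3, 9]] [[224.0, 225.7], [220.1, 227.3], [227.9, 228.9], [228.0, 233.0]]
```

```bash
cat > m.py <<'E'
from h import *
yaw=np.radians(-13.3); Mo=np.array([.5876,.189,0]); Rm=R.from_euler('z',yaw)
W=lambda p: Mo+Rm.apply(p)
piv=np.array([.02,.055,.135])
def ax(L): return np.array([-np.sin(L),0,np.cos(L)])
def avg(n,k=8):
    cs=[manip.capture(n) for _ in range(k)]; c=cs[0]; c["frame"]=np.mean([q["frame"] for q in cs],0).round().astype(np.uint8); return c
E
python3 - <<'E'
from m import *
s,t=avg("side",6),avg("top",6)
np.savez("avg.npz",s=s["frame"],t=t["frame"])
for c,px in((s,(259.5,174)),(t,(222,232.4))):
    o,d=ray(c,*px); o=Rm.inv().apply(o-Mo); d=Rm.inv().apply(d)
    p=o+d*(.055-o[1])/d[1]; print("sym-plane hit",p.round(4),"r",np.linalg.norm((p-piv)[[0,2]]),"lean",np.degrees(np.arctan2(-(p-piv)[0],(p-piv)[2])))
for L in(25,30,35,40): 
    a=ax(np.radians(L)); print(L,[proj(c,[W(piv+.108*a),W(piv+.091*a),W(piv+.078*a)]).round(1).tolist() for c in(s,t)])
p,e=tri(s,(259.5,174),t,(222,232.4));print(p,e,Rm.inv().apply(p-Mo))
def z(c,b,w,h): return cv2.resize(c["frame"][b[1]:b[3],b[0]:b[2],::-1],(w,h),interpolation=cv2.INTER_NEAREST)
A=np.vstack([np.hstack([z(t,(210,213,240,243),390,300),z(t,(436,246,466,276),300,300)]),
 np.hstack([z(s,(250,166,280,189),390,300),z(s,(422,380,462,420),300,300)])])
cv2.imwrite("pics/z2.png",A)
E
```

```text
sym-plane hit [-0.0359  0.055   0.2123] r 0.09538434878770956 lean 35.84154573933378
sym-plane hit [-0.0396  0.055   0.2174] r 0.10168208934575784 lean 35.88781165851434
25 [[[262.5, 165.6], [265.8, 170.6], [268.2, 174.3]], [[222.1, 225.8], [224.0, 224.4], [225.4, 223.4]]]
30 [[[259.6, 168.0], [263.3, 172.5], [266.1, 176.0]], [[221.7, 229.3], [223.6, 227.4], [225.0, 225.9]]]
35 [[[256.8, 170.5], [261.0, 174.7], [264.1, 177.8]], [[221.3, 232.8], [223.3, 230.3], [224.8, 228.4]]]
40 [[[254.2, 173.3], [258.8, 177.0], [262.3, 179.7]], [[221.1, 236.1], [223.1, 233.0], [224.6, 230.7]]]
[0.56428975 0.25197259 0.21192655] 0.0031138898979774683 [-0.03717187  0.05592108  0.21192655]
```

View pics/z2.png

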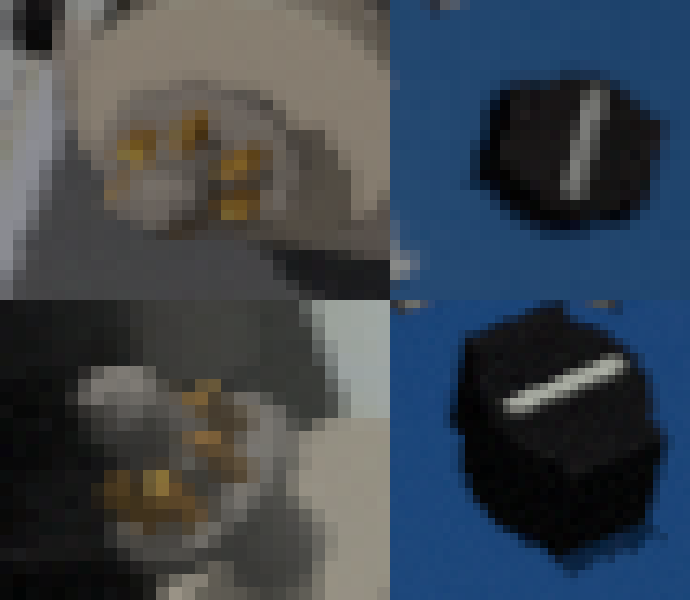

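Top zoom: the pilot end is at about (221.6,232.5), the flange centre at (225,228), and brass teeth sit at (224,225.7), (220,227.3), (228,229) and (228,233). The disc's white line runs (456.3,254)–(453.5,265) in top and (437.5,393.5)–(452.2,387.8) in side.

```bash
python3 - <<'E'
from m import *
s,t=manip.capture("side"),manip.capture("top")
for c,a,b in((t,(456.3,254),(453.5,265)),(s,(437.5,393.5),(452.2,387.8))):
    A,B=onplane(c,*a,.036),onplane(c,*b,.036);d=A-B;print("line",((A+B)/2).round(4),np.linalg.norm(d).round(4),np.degrees(np.arctan2(d[1],d[0]))%180)
print("switch exp",proj(s,W([-.05,-.095,.067])),proj(t,W([-.05,-.095,.067])))
L=np.radians(36);a=ax(L);hx=np.array([np.cos(L),0,np.sin(L)]);hy=np.array([0,1,0.])
# blobs weighted by brass saturation, averaged frames
f=np.load("avg.npz");s["frame"],t["frame"]=f["s"],f["t"]
for nm,c,b,tip,sh in(("top",t,(214,215,240,242),(221.6,232.5),(225.1,228.0)),("side",s,(250,168,285,192),(258.6,172.8),(265.3,178.6))):
    hsv=cv2.cvtColor(c["frame"],cv2.COLOR_RGB2HSV).astype(float)
    off=(np.array(tip)+sh-proj(c,[W(piv+.108*a),W(piv+.078*a)]).sum(0))/2; print(nm,"off",off)
    ys,xs=np.mgrid[b[1]:b[3],b[0]:b[2]]; H,S,V=[hsv[ys,xs,i] for i in range(3)]
    w=np.where((H>9)&(H<32)&(V>50),np.clip(S-90,0,None),0)
    for h in(.007,.010,.013):
        o=[];ws=[]
        for y,x,ww in zip(ys.ravel(),xs.ravel(),w.ravel()):
            if ww>0:
                O,d=ray(c,x-off[0],y-off[1]);O=Rm.inv().apply(O-Mo);d=Rm.inv().apply(d);q=piv+(.078+h)*a
                p=O+d*np.dot(q-O,a)/np.dot(d,a)-q;o.append([p@hx,p@hy]);ws.append(ww)
        o=np.array(o);ws=np.array(ws);r=np.hypot(*o.T);th=np.arctan2(o[:,1],o[:,0]);k=(r>.009)&(r<.018)
        z=(ws[k]*np.exp(6j*th[k])).sum()/ws[k].sum();print(h,k.sum(),"r",r.mean().round(4),"phase",np.degrees(np.angle(z))/6,"conf",abs(z).round(2))
        if h==.010: print(sorted([(int(np.degrees(A)),round(B*1e3,1),int(C)) for A,B,C in zip(th,r,ws) if C>30]))
E
```

```text
line [ 0.5013 -0.3843  0.036 ] 0.0335 161.2134020333309
line [ 0.5024 -0.3859  0.036 ] 0.0311 160.97177328191017
switch exp [[282.53043352 253.13812918]] [[283.13137798 257.49147962]]
top off [ 0.36107232 -0.90601805]
0.007 31 r 0.0112 phase -6.949662202043182 conf 0.3
0.01 35 r 0.0117 phase -3.5102679306603837 conf 0.47
[(-144, np.float64(10.7), 46), (-140, np.float64(14.2), 60), (-133, np.float64(12.0), 86), (-132, np.float64(15.6), 79), (-123, np.float64(13.7), 92), (-122, np.float64(10.1), 43), (-116, np.float64(15.6), 65), (-113, np.float64(12.1), 82), (-107, np.float64(14.3), 72), (-88, np.float64(8.0), 60), (-85, np.float64(10.6), 52), (-72, np.float64(13.6), 74), (-71, np.float64(11.0), 90), (-68, np.float64(8.4), 89), (-61, np.float64(14.5), 98), (-57, np.float64(12.0), 79), (-10, np.float64(10.4), 98), (-7, np.float64(13.1), 100), (-5, np.float64(15.8), 57), (3, np.float64(6.9), 76), (3, np.float64(9.7), 82), (4, np.float64(12.5), 72), (46, np.float64(11.6), 70), (55, np.float64(13.3), 58), (57, np.float64(9.7), 68), (66, np.float64(11.7), 95), (72, np.float64(14.0), 39), (
[... 385 characters left out ...]
, 61), (-152, np.float64(12.6), 52), (-144, np.float64(15.8), 53), (-141, np.float64(9.6), 59), (-135, np.float64(13.1), 56), (-131, np.float64(16.6), 41), (-121, np.float64(10.9), 54), (-120, np.float64(14.5), 52), (-111, np.float64(20.3), 48), (-109, np.float64(16.7), 51), (-62, np.float64(10.7), 33), (-43, np.float64(9.1), 48), (-31, np.float64(5.7), 44), (34, np.float64(12.2), 49), (50, np.float64(13.1), 39), (141, np.float64(17.0), 40), (147, np.float64(13.5), 49), (153, np.float64(16.7), 56), (163, np.float64(13.7), 60), (166, np.float64(17.2), 51), (175, np.float64(7.7), 37), (176, np.float64(11.3), 35), (177, np.float64(14.9), 66)]
0.013 29 r 0.0157 phase -3.399790140956369 conf 0.23
```

```bash
cat > g.py <<'E'
from m import *
def cur():
    s=manip.get_state(); return np.array(s["eef_pos"]),rot(s["orientation"])
def delta(p0,R0,p1,R1):
    return (R0.inv().apply(np.array(p1)-p0)/.15).round(3).tolist(),((R0.inv()*R1).as_rotvec()/(np.pi/2)).round(3).tolist()
def down(yaw_y): # tool z down, tool y at yaw_y deg
    a=np.radians(yaw_y); y=np.array([np.cos(a),np.sin(a),0]);z=np.array([0,0,-1.]);return R.from_matrix(np.c_[np.cross(y,z),y,z])
def chain(wps):
    p,r=cur()
    for q,rr in wps: print(q,*delta(p,r,q,rr)); p,r=np.array(q),rr
E
python3 - <<'E'
from g import *
D=down(71.1); print(manip.get_state()["t"])
chain([((.28,.47,.27),D),((.40,.33,.29),D),((.44,.17,.29),D),((.45,.01,.29),D),((.46,-.15,.25),D),((.48,-.29,.17),D),((.5005,-.385,.11),D)])
E
```

```text
1.1
(0.28, 0.47, 0.27) [-0.957, -0.314, -0.258] [0.0, 0.0, 0.037]
(0.4, 0.33, 0.29) [-1.059, -0.624, -0.133] [0.0, 0.0, 0.0]
(0.44, 0.17, 0.29) [-0.598, -0.923, 0.0] [0.0, 0.0, 0.0]
(0.45, 0.01, 0.29) [-0.409, -0.988, 0.0] [0.0, 0.0, 0.0]
(0.46, -0.15, 0.25) [-0.409, -0.988, 0.267] [0.0, 0.0, 0.0]
(0.48, -0.29, 0.17) [-0.428, -0.84, 0.533] [0.0, 0.0, 0.0]
(0.5005, -0.385, 0.11) [-0.334, -0.555, 0.4] [0.0, 0.0, 0.0]
```

```bash

python3 -m jog '[{"gripper":-0.35,"xyz":[-0.3,-0.1,-0.1],"dr":[0,0,0]},{"gripper":-0.35,"xyz":[-0.6,-0.2,-0.2],"dr":[0,0,0.037]},{"gripper":-0.35,"xyz":[-0.96,-0.31,-0.26],"dr":[0,0,0.037]},{"gripper":-0.35,"xyz":[-0.96,-0.31,-0.26],"dr":[0,0,0.037]},{"gripper":-0.35,"xyz":[-0.96,-0.31,-0.26],"dr":[0,0,0.037]}]'
python3 -m jog '[{"gripper":-0.35,"xyz":[-0.3,-0.2,-0.05],"dr":[0,0,0]},{"gripper":-0.35,"xyz":[-0.6,-0.4,-0.13],"dr":[0,0,0]},{"gripper":-0.35,"xyz":[-0.8,-0.5,-0.13],"dr":[0,0,0]},{"gripper":-0.35,"xyz":[-1,-0.62,-0.13],"dr":[0,0,0]},{"gripper":-0.35,"xyz":[-1,-0.62,-0.13],"dr":[0,0,0]}]'
python3 -m jog '[{"gripper":-0.35,"xyz":[-0.15,-0.25,0],"dr":[0,0,0]},{"gripper":-0.35,"xyz":[-0.3,-0.5,0],"dr":[0,0,0]},{"gripper":-0.35,"xyz":[-0.45,-0.75,0],"dr":[0,0,0]},{"gripper":-0.35,"xyz":[-0.6,-0.92,0],"dr":[0,0,0]},{"gripper":-0.35,"xyz":[-0.6,-0.92,0],"dr":[0,0,0]}]'
python3 -m jog '[{"gripper":-0.35,"xyz":[-0.1,-0.25,0],"dr":[0,0,0]},{"gripper":-0.35,"xyz":[-0.2,-0.5,0],"dr":[0,0,0]},{"gripper":-0.35,"xyz":[-0.3,-0.75,0],"dr":[0,0,0]},{"gripper":-0.35,"xyz":[-0.41,-0.98,0],"dr":[0,0,0]},{"gripper":-0.35,"xyz":[-0.41,-0.98,0],"dr":[0,0,0]}]'
python3 -m jog '[{"gripper":-0.35,"xyz":[-0.1,-0.25,0],"dr":[0,0,0]},{"gripper":-0.35,"xyz":[-0.2,-0.5,0.1],"dr":[0,0,0]},{"gripper":-0.35,"xyz":[-0.3,-0.75,0.2],"dr":[0,0,0]},{"gripper":-0.35,"xyz":[-0.41,-0.98,0.27],"dr":[0,0,0]},{"gripper":-0.35,"xyz":[-0.41,-0.98,0.27],"dr":[0,0,0]}]'
python3 -m jog '[{"gripper":-0.35,"xyz":[-0.1,-0.25,0.1],"dr":[0,0,0]},{"gripper":-0.35,"xyz":[-0.2,-0.5,0.25],"dr":[0,0,0]},{"gripper":-0.35,"xyz":[-0.3,-0.7,0.4],"dr":[0,0,0]},{"gripper":-0.35,"xyz":[-0.43,-0.84,0.53],"dr":[0,0,0]},{"gripper":-0.35,"xyz":[-0.43,-0.84,0.53],"dr":[0,0,0]}]'
python3 - <<'E'
from g import *
chain([((.5005,-.385,.085),down(71.1))])
E
```

```text
t: 1.6
eef_pos: [0.2819, 0.4699, 0.2707]
orientation: [0.0, 0.166, 0.986, 0.001]
force: [0.4, -0.0, -0.7]
opening: 0.674
grip_force: 0.0
t: 2.1
eef_pos: [0.3936, 0.3324, 0.2894]
orientation: [0.0, 0.166, 0.986, -0.0]
force: [-0.7, 0.9, -0.3]
opening: 0.676
grip_force: 0.0
t: 2.6
eef_pos: [0.433, 0.1729, 0.2895]
orientation: [-0.0, 0.166, 0.986, -0.0]
force: [-0.2, -0.0, 0.9]
opening: 0.67
grip_force: 0.0
t: 3.1
eef_pos: [0.4437, 0.0139, 0.2894]
orientation: [-0.0, 0.166, 0.986, -0.0]
force: [-0.1, 0.0, 0.2]
opening: 0.674
grip_force: 0.0
t: 3.6
eef_pos: [0.4543, -0.1446, 0.2472]
orientation: [-0.001, 0.165, 0.986, 0.0]
force: [-0.7, 1.6, -0.2]
opening: 0.679
grip_force: 0.0
t: 4.1
eef_pos: [0.4751, -0.283, 0.1666]
orientation: [-0.002, 0.164, 0.986, 0.001]
force: [-0.4, 0.7, 0.5]
opening: 0.674
grip_force: 0.0
(0.5005, -0.385, 0.085) [-0.383, -0.59, 0.541] [0.001, -0.002, 0.0]
```

```bash

python3 -m jog '[{"gripper":-0.35,"xyz":[-0.12,-0.2,0.15],"dr":[0,0,0]},{"gripper":-0.35,"xyz":[-0.25,-0.4,0.3],"dr":[0,0,0]},{"gripper":-0.35,"xyz":[-0.383,-0.59,0.45],"dr":[0,0,0]},{"gripper":-0.35,"xyz":[-0.383,-0.59,0.54],"dr":[0,0,0]},{"gripper":-0.35,"xyz":[-0.383,-0.59,0.54],"dr":[0,0,0]}]'
python3 - <<'E'
from g import *
s,t=avg("side",4),avg("top",4); p,r=cur(); print(p,[proj(c,p).round(1).tolist() for c in(s,t)],[proj(c,[[.5005,-.385,.036],[.5005,-.385,.004]]).round(1).tolist() for c in(s,t)])
def z(c,b,w,h): return cv2.resize(c["frame"][b[1]:b[3],b[0]:b[2],::-1],(w,h),interpolation=cv2.INTER_CUBIC)
cv2.imwrite("pics/g1.png",np.hstack([z(s,(390,330,490,430),400,400),z(t,(412,222,492,302),400,400)]))
E
```

```text
t: 4.6
eef_pos: [0.4998, -0.3826, 0.0866]
orientation: [-0.002, 0.163, 0.987, 0.002]
force: [-1.1, 0.3, -0.2]
opening: 0.672
grip_force: 0.0
[ 0.50037013 -0.38596963  0.09002853] [[[448.3, 371.2]], [[461.0, 256.8]]] [[[443.8, 390.9], [441.5, 402.1]], [[455.2, 259.7], [452.1, 261.4]]]
```

View pics/g1.png

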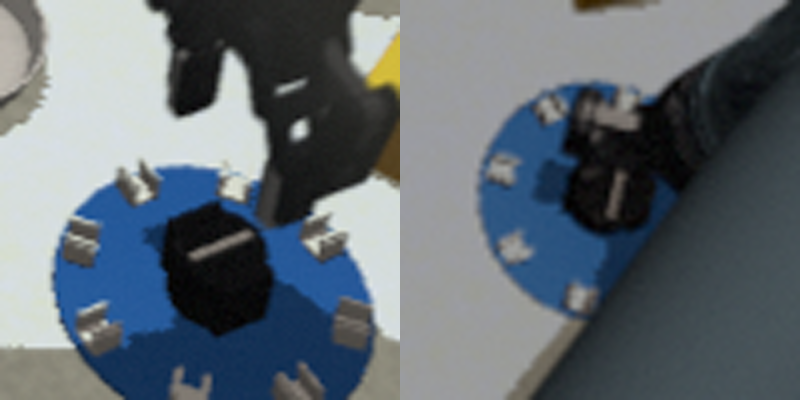

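Side view: the fingertips are at about (437,357) and (457,385), with the knob's white line centred between and below them at (444.9,390.6), so the grasp is lined up and I can descend.

```bash

python3 -m jog '[{"gripper":-0.35,"xyz":[-0.01,0,0.1],"dr":[0,0,0]},{"gripper":-0.35,"xyz":[-0.01,0,0.22],"dr":[0,0,0]},{"gripper":-0.35,"xyz":[-0.01,0,0.34],"dr":[0,0,0]},{"gripper":-0.35,"xyz":[-0.01,0,0.44],"dr":[0,0,0]},{"gripper":-0.35,"xyz":[-0.01,0,0.48],"dr":[0,0,0]}]'
python3 -m jog '[{"gripper":-0.35,"xyz":[0,0,0.02],"dr":[0,0,0]},{"gripper":-0.35,"xyz":[0,0,0.04],"dr":[0,0,0]},{"gripper":-0.35,"xyz":[0,0,0.05],"dr":[0,0,0]},{"gripper":-0.35,"xyz":[0,0,0.06],"dr":[0,0,0]},{"gripper":-0.35,"xyz":[0,0,0.06],"dr":[0,0,0]}]'
python3 -c "from g import *;print(cur()[0],manip.get_state()['force'])"
```

```text
t: 5.5
eef_pos: [0.5004, -0.3859, 0.0155]
orientation: [-0.001, 0.164, 0.986, 0.001]
force: [0.5, -0.8, -0.1]
opening: 0.677
grip_force: 0.0
t: 6.0
eef_pos: [0.5014, -0.3869, 0.008]
orientation: [0.0, 0.164, 0.986, -0.0]
force: [0.0, 0.5, -0.1]
opening: 0.672
grip_force: 0.0
[ 0.50142963 -0.38688069  0.00804004] [ 0.02932221  0.48871246 -0.06663898]
```

```bash

python3 -m jog '[{"gripper":0,"xyz":[0,0,0],"dr":[0,0,0]},{"gripper":0.3,"xyz":[0,0,0],"dr":[0,0,0]},{"gripper":0.6,"xyz":[0,0,0],"dr":[0,0,0]},{"gripper":1,"xyz":[0,0,0],"dr":[0,0,0]},{"gripper":1,"xyz":[0,0,0],"dr":[0,0,0]}]' 70
python3 -m jog '[{"gripper":1,"xyz":[0,0,-0.1],"dr":[0,0,0]},{"gripper":1,"xyz":[0,0,-0.3],"dr":[0,0,0]},{"gripper":1,"xyz":[0,0,-0.5],"dr":[0,0,0]},{"gripper":1,"xyz":[0,0,-0.7],"dr":[0,0,0]},{"gripper":1,"xyz":[0,0,-0.9],"dr":[0,0,0]}]'

```

```text
t: 6.5
eef_pos: [0.5017, -0.3871, 0.0084]
orientation: [0.001, 0.164, 0.986, -0.0]
force: [-0.6, 1.1, 6.5]
opening: 0.501
grip_force: 73.1
t: 7.0
eef_pos: [0.5004, -0.3861, 0.1427]
orientation: [-0.001, 0.164, 0.986, 0.001]
force: [0.5, -0.1, -1.3]
opening: 0.503
grip_force: 72.3
```

```bash
cat > hub.py <<'E'
from g import *
L=np.radians(35.5); ph=-3.; sh=W(piv+.078*ax(L)); aw=Rm.apply(ax(L)); T0=.008
def HR(phi=ph,L=L): return Rm*R.from_euler('y',-L)*R.from_euler('z',phi,degrees=True)*R.from_euler('x',np.pi)*R.from_euler('z',np.pi) # tool rot: y=disc y, x=-disc x
def tgt(h,phi=ph): return sh+aw*(h+T0),HR(phi)
E
python3 - <<'E'
from hub import *
print(HR().apply([[0,1,0],[0,0,1]]),aw,sh)
p,r=cur(); q,Q=tgt(.07); print(q,"tot",delta(p,r,q,Q), "lift-check",down(71.1).as_matrix().round(2).tolist(),HR(L=0).as_matrix().round(2).tolist())
D=r; half=R.from_rotvec((r.inv()*Q).as_rotvec()*.5)
chain([((.46,-.25,.26),D),((.44,-.10,.32),D),((.43,.04,.33),r*half),((.44,.15,.33),Q),(q,Q)])
E
```

```text
[[ 0.27119919  0.96204332  0.03039164]
 [ 0.56512785 -0.13359056 -0.81411552]] [-0.56512785  0.13359056  0.81411552] [0.57563634 0.24834391 0.19850101]
[0.53155637 0.25876397 0.26200202] tot ([1.198, 4.135, -0.79], [-0.029, -0.395, -0.028]) lift-check [[-0.95, 0.32, 0.0], [0.32, 0.95, 0.0], [0.0, 0.0, -1.0]] [[-0.96, 0.28, -0.0], [0.28, 0.96, -0.0], [0.0, -0.0, -1.0]]
(0.46, -0.25, 0.26) [0.551, 0.772, -0.78] [0.0, 0.0, 0.0]
(0.44, -0.1, 0.32) [0.451, 0.903, -0.398] [0.0, 0.0, 0.0]
(0.43, 0.04, 0.33) [0.366, 0.861, -0.065] [-0.015, -0.197, -0.014]
(0.44, 0.15, 0.33) [0.153, 0.719, -0.034] [-0.015, -0.197, -0.014]
[0.53155637 0.25876397 0.26200202] [-0.04, 0.849, 0.617] [0.0, 0.0, 0.0]
```

```bash

python3 -m jog '[{"gripper":1,"xyz":[0.1,0.15,-0.2],"dr":[0,0,0]},{"gripper":1,"xyz":[0.22,0.32,-0.4],"dr":[0,0,0]},{"gripper":1,"xyz":[0.33,0.48,-0.55],"dr":[0,0,0]},{"gripper":1,"xyz":[0.44,0.64,-0.7],"dr":[0,0,0]},{"gripper":1,"xyz":[0.55,0.77,-0.78],"dr":[0,0,0]}]'
python3 -m jog '[{"gripper":1,"xyz":[0.1,0.2,-0.1],"dr":[0,0,0]},{"gripper":1,"xyz":[0.2,0.4,-0.2],"dr":[0,0,0]},{"gripper":1,"xyz":[0.3,0.6,-0.3],"dr":[0,0,0]},{"gripper":1,"xyz":[0.4,0.75,-0.35],"dr":[0,0,0]},{"gripper":1,"xyz":[0.45,0.9,-0.4],"dr":[0,0,0]}]'
python3 -m jog '[{"gripper":1,"xyz":[0.08,0.18,-0.02],"dr":[0,-0.04,0]},{"gripper":1,"xyz":[0.16,0.36,-0.04],"dr":[0,-0.08,0]},{"gripper":1,"xyz":[0.24,0.54,-0.06],"dr":[-0.01,-0.12,-0.01]},{"gripper":1,"xyz":[0.32,0.72,-0.065],"dr":[-0.01,-0.16,-0.01]},{"gripper":1,"xyz":[0.37,0.86,-0.065],"dr":[-0.015,-0.197,-0.014]}]'
python3 - <<'E'
from hub import *
q,Q=tgt(.07);chain([((.44,.15,.33),Q),(q,Q)])
E
```

```text
t: 7.5
eef_pos: [0.4604, -0.2496, 0.2609]
orientation: [0.0, 0.164, 0.986, -0.0]
force: [0.4, -0.4, -2.0]
opening: 0.502
grip_force: 72.4
t: 8.0
eef_pos: [0.4392, -0.0997, 0.3197]
orientation: [-0.001, 0.164, 0.986, -0.0]
force: [-0.1, -0.1, -2.3]
opening: 0.499
grip_force: 72.4
t: 8.5
eef_pos: [0.4285, 0.0402, 0.3288]
orientation: [0.154, 0.151, 0.976, -0.014]
force: [-0.0, 0.1, -1.7]
opening: 0.503
grip_force: 72.4
(0.44, 0.15, 0.33) [0.141, 0.721, -0.039] [-0.014, -0.196, -0.014]
[0.53155637 0.25876397 0.26200202] [-0.04, 0.849, 0.617] [0.0, 0.0, 0.0]
```

```bash

python3 -m jog '[{"gripper":1,"xyz":[0.03,0.15,-0.01],"dr":[0,-0.04,0]},{"gripper":1,"xyz":[0.06,0.3,-0.02],"dr":[0,-0.08,0]},{"gripper":1,"xyz":[0.09,0.45,-0.03],"dr":[-0.01,-0.12,-0.01]},{"gripper":1,"xyz":[0.12,0.6,-0.04],"dr":[-0.01,-0.16,-0.01]},{"gripper":1,"xyz":[0.14,0.72,-0.04],"dr":[-0.014,-0.196,-0.014]}]'
python3 -m jog '[{"gripper":1,"xyz":[0,0.2,0.05],"dr":[0,0,0]},{"gripper":1,"xyz":[-0.02,0.4,0.15],"dr":[0,0,0]},{"gripper":1,"xyz":[-0.03,0.6,0.3],"dr":[0,0,0]},{"gripper":1,"xyz":[-0.04,0.75,0.45],"dr":[0,0,0]},{"gripper":1,"xyz":[-0.04,0.85,0.6],"dr":[0,0,0]}]'
python3 - <<'E'
from hub import *
s,t=avg("side",4),avg("top",4); p,r=cur(); q,Q=tgt(.07); print(p,q,delta(p,r,q,Q),manip.get_state()["force"])
f=r.apply([0,0,1]); c0=p+f*.008
for nm,c in(("side",s),("top",t)):
    m=mask(c,(100,100,30),(125,255,255),(180,100,420,300)); n,l,st,ce=cv2.connectedComponentsWithStats(m); i=1+np.argmax(st[1:,4]); print(nm,st[i],ce[i])
    print("pred under,knobtop,tip",proj(c,[c0,c0-f*.036,W(piv+.108*ax(L))]).round(1).tolist())
cv2.imwrite("pics/h1.png",np.hstack([cv2.resize(c["frame"][y:y+120,x:x+120,::-1],(400,400),interpolation=cv2.INTER_CUBIC) for c,x,y in((s,195,95),(t,160,175))]))
E
```

```text
t: 9.0
eef_pos: [0.4402, 0.1493, 0.3298]
orientation: [0.304, 0.134, 0.943, -0.028]
force: [-0.3, 0.1, -1.9]
opening: 0.498
grip_force: 72.4
t: 9.5
eef_pos: [0.5315, 0.2588, 0.2628]
orientation: [0.302, 0.134, 0.943, -0.028]
force: [-0.5, 0.2, -1.6]
opening: 0.504
grip_force: 72.6
[0.5312194  0.25725483 0.26604682] [0.53155637 0.25876397 0.26200202] ([0.016, 0.009, 0.022], [-0.0, 0.0, -0.0]) [-0.29708066  0.24162947 -1.61004111]
side [225 139  46  48 771] [247.41634241 164.05966278]
pred under,knobtop,tip [[246.4, 159.5], [236.7, 150.1], [256.5, 170.8]]
top [ 190  213   57   49 1083] [220.31671283 232.48476454]
pred under,knobtop,tip [[216.7, 239.2], [212.0, 245.3], [221.3, 233.1]]
```

View pics/h1.png

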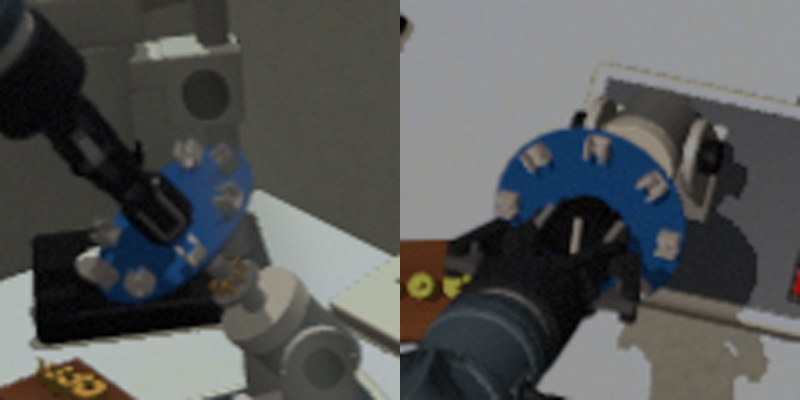

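The side view shows the disc held at the hub's tilt, with its underside just off the pilot and teeth at about (262,178). In the top view the hub is hidden and the disc rim is partly visible. I'll use the held disc's known pose to calibrate the camera bias.

```bash
python3 - <<'E'
from hub import *
s,t=avg("side",2),avg("top",2); p,r=cur(); f=r.apply([0,0,1]); c0=p+f*.008; print(p)
bias={}
for nm,c in(("side",s),("top",t)):
    m=mask(c,(100,90,30),(125,255,255),(180,100,300,300)); m=cv2.morphologyEx(m,cv2.MORPH_CLOSE,np.ones((3,3)))
    ct=max(cv2.findContours(m,0,1)[0],key=cv2.contourArea); h=cv2.convexHull(ct)[:,0]
    # rim points: contour points close to hull
    pts=np.array([q for q in ct[:,0] if -cv2.pointPolygonTest(h.astype(np.float32),tuple(map(float,q)),True)>-0.8],np.float32)
    e=cv2.fitEllipseDirect(pts)
    pr=proj(c,[c0-f*.002+.072*(np.cos(k)*r.apply([1,0,0])+np.sin(k)*r.apply([0,1,0])) for k in np.linspace(0,6.28,60)]).astype(np.float32)
    ep=cv2.fitEllipseDirect(pr); print(nm,len(pts),e,"pred",ep); 
    # residual along rim: signed distance of observed rim pts to predicted polygon
    for q in pts[::max(1,len(pts)//12)]: print(q.tolist(),round(cv2.pointPolygonTest(pr,tuple(map(float,q)),True),1),end=" ")
    print()
E
```

```text
[0.53141236 0.25743413 0.26578013]
side 82 ((246.6061553955078, 160.19203186035156), (30.01836585998535, 58.48545455932617), 43.55757141113281) pred ((246.4149932861328, 159.52151489257812), (30.19137191772461, 59.506893157958984), 44.36886978149414)
[257.0, 137.0] 0.9 [242.0, 144.0] 0.5 [224.0, 167.0] -0.1 [228.0, 182.0] 0.3 [234.0, 184.0] -0.8 [240.0, 182.0] -0.2 [246.0, 180.0] -0.9 [252.0, 176.0] -1.0 [258.0, 170.0] -0.6 [263.0, 164.0] -0.6 [267.0, 157.0] -0.4 [269.0, 151.0] -0.1 [270.0, 145.0] -0.3 [267.0, 139.0] 0.6 
top 99 ((217.42991638183594, 238.54428100585938), (47.242252349853516, 58.61971664428711), 125.74044036865234) pred ((216.5080108642578, 238.8493194580078), (51.56499481201172, 59.960243225097656), 123.17195892333984)
[212.0, 212.0] 0.3 [203.0, 215.0] 1.5 [197.0, 218.0] 1.1 [191.0, 226.0] 1.3 [192.0, 241.0] 3.5 [240.0, 258.0] -0.4 [244.0, 250.0] 0.1 [245.0, 242.0] 0.2 [243.0, 234.0] 0.8 [238.0, 226.0] 1.4 [231.0, 219.0] 1.2 [223.0, 215.0] 1.4 [215.0, 213.0] 1.2
```

```bash
python3 - <<'E'
from hub import *
s,t=manip.capture("side"),manip.capture("top")
a,e1=tri(s,(258.4,172.1),t,(221.0,231.5)); b,e2=tri(s,(265.1,177.9),t,(224.5,227.0))
print("tip",a,e1,"sh",b,e2,np.linalg.norm(a-b)); print("model tip",[(k,W(piv+.108*ax(np.radians(k))).round(4),W(piv+.078*ax(np.radians(k))).round(4)) for k in(33,35.5,38)])
d=Rm.inv().apply(a-b);print("lean est",d, Rm.inv().apply(a-Mo),Rm.inv().apply(b-Mo))
for k in (33,34,35,36,37): print(k,proj(s,[W(piv+.108*ax(np.radians(k))),W(piv+.078*ax(np.radians(k)))]).round(1).tolist(),proj(t,[W(piv+.108*ax(np.radians(k))),W(piv+.078*ax(np.radians(k)))]).round(1).tolist())
# look at dial + switch biases: cheek/box measure in side: panel corners
m=mask(t,(0,150,80),(8,255,255),(270,245,298,272));
E
```

```text
tip [0.56455743 0.25421696 0.21657111] 0.0005767014497550407 sh [0.58019022 0.24944602 0.19673101] 0.0003451337043220896 0.02570555445433583
model tip [(33, array([0.5625, 0.2515, 0.2256]), array([0.5784, 0.2477, 0.2004])), (35.5, array([0.5587, 0.2524, 0.2229]), array([0.5756, 0.2483, 0.1985])), (38, array([0.555 , 0.2532, 0.2201]), array([0.573 , 0.249 , 0.1965]))]
lean est [-0.01631106  0.00104666  0.0198401 ] [-0.03742769  0.05816683  0.21657111] [-0.02111663  0.05712017  0.19673101]
33 [[257.9, 169.5], [264.9, 177.0]] [[221.4, 231.4], [224.9, 227.4]]
34 [[257.3, 170.0], [264.5, 177.4]] [[221.4, 232.1], [224.8, 227.9]]
35 [[256.8, 170.5], [264.1, 177.8]] [[221.3, 232.8], [224.8, 228.4]]
36 [[256.3, 171.1], [263.7, 178.2]] [[221.2, 233.5], [224.7, 228.9]]
37 [[255.7, 171.6], [263.3, 178.5]] [[221.2, 234.1], [224.7, 229.3]]
```

```bash
sed -i 's/Mo=np.array(\[.5876,.189,0\])/Mo=np.array([.5902,.1905,0])/' m.py; sed -i 's/radians(35.5)/radians(35.7)/' hub.py; python3 - <<'E'
from hub import *
p,r=cur()
for h in(.07,.036,.02): print(h,*delta(p,r,*tgt(h)))
E
```

```text
0.07 [0.007, 0.022, 0.027] [-0.0, -0.002, -0.0]
0.036 [0.006, 0.022, 0.253] [-0.0, -0.002, -0.0]
0.02 [0.006, 0.022, 0.36] [-0.0, -0.002, -0.0]
```

```bash

python3 -m jog '[{"gripper":1,"xyz":[0.006,0.022,0.03],"dr":[0,-0.002,0]},{"gripper":1,"xyz":[0.006,0.022,0.09],"dr":[0,-0.002,0]},{"gripper":1,"xyz":[0.006,0.022,0.15],"dr":[0,-0.002,0]},{"gripper":1,"xyz":[0.006,0.022,0.2],"dr":[0,-0.002,0]},{"gripper":1,"xyz":[0.006,0.022,0.253],"dr":[0,-0.002,0]}]'
python3 - <<'E'
from hub import *
s=avg("side",3); p,r=cur(); st=manip.get_state(); print(p,"tool force",r.inv().apply(st["force"]),st["moment"])
for h in(.036,.026,.018): print(h,*delta(p,r,*tgt(h)))
f=r.apply([0,0,1]); c0=p+f*.008; print(proj(s,[c0,W(piv+.108*ax(L)),W(piv+.078*ax(L))]))
cv2.imwrite("pics/h2.png",cv2.resize(s["frame"][130:210,210:310,::-1],(800,600),interpolation=cv2.INTER_CUBIC))
E
```

```text
t: 10.7
eef_pos: [0.5533, 0.2555, 0.2325]
orientation: [0.304, 0.135, 0.942, -0.028]
force: [0.7, 0.4, -1.5]
opening: 0.503
grip_force: 72.3
[0.55291365 0.25530556 0.23253983] tool force [ 1.104929   -0.79868941  1.42580597] [ 0.13851081  0.72831754 -0.05592108]
0.036 [-0.006, 0.004, -0.008] [-0.002, -0.001, 0.0]
0.026 [-0.006, 0.004, 0.058] [-0.002, -0.001, 0.0]
0.018 [-0.006, 0.004, 0.112] [-0.002, -0.001, 0.0]
[[255.56892771 169.56754492]
 [256.94171016 170.38069293]
 [264.31196473 177.52779826]]
```

View pics/h2.png

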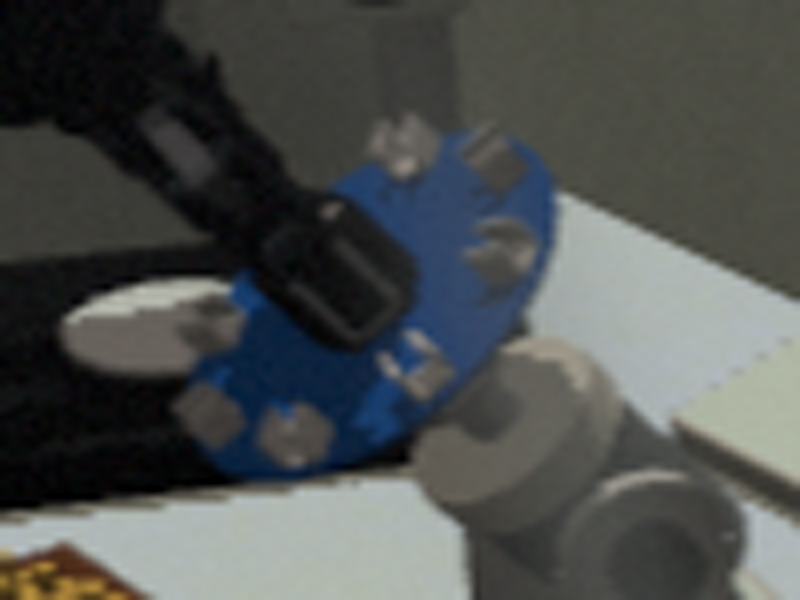

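The disc hides the hub's pilot here and sits parallel to the motor face, with no contact force. I'll advance slowly along the axis and watch the force.

```bash

python3 -m jog '[{"gripper":1,"xyz":[0,0.004,0.015],"dr":[0,0,0]},{"gripper":1,"xyz":[0,0.004,0.03],"dr":[0,0,0]},{"gripper":1,"xyz":[0,0.004,0.045],"dr":[0,0,0]},{"gripper":1,"xyz":[0,0.004,0.06],"dr":[0,0,0]},{"gripper":1,"xyz":[0,0.004,0.06],"dr":[0,0,0]}]'
cat > st.py <<'E'
from hub import *
p,r=cur(); st=manip.get_state(); d=Rm.inv().apply(p-sh)
print("h %.1f mm"%(1e3*((p-sh)@aw-T0)),"tool force",r.inv().apply(st["force"]).round(1),"tool moment",r.inv().apply(st["moment"]).round(2),"d",delta(p,r,*tgt(.013)))
E
python3 st.py
```

```text
t: 11.35
eef_pos: [0.5583, 0.2551, 0.226]
orientation: [0.305, 0.135, 0.942, -0.028]
force: [-0.1, 0.8, -2.9]
opening: 0.499
grip_force: 72.3
h 26.4 mm tool force [2.  0.7 2.2] tool moment [ 0.06  0.74 -0.03] d ([-0.003, -0.003, 0.089], [-0.001, -0.001, 0.0])
```

```bash

python3 -m jog '[{"gripper":1,"xyz":[0,0,0.015],"dr":[0,0,0]},{"gripper":1,"xyz":[0,0,0.03],"dr":[0,0,0]},{"gripper":1,"xyz":[0,0,0.045],"dr":[0,0,0]},{"gripper":1,"xyz":[0,0,0.06],"dr":[0,0,0]},{"gripper":1,"xyz":[0,0,0.06],"dr":[0,0,0]}]'
python3 st.py
```

```text
t: 11.85
eef_pos: [0.563, 0.2534, 0.2182]
orientation: [0.304, 0.135, 0.943, -0.029]
force: [-0.8, -0.7, -3.5]
opening: 0.499
grip_force: 72.5
h 17.1 mm tool force [ 2.5 -1.   2.5] tool moment [0.35 0.84 0.  ] d ([-0.006, 0.001, 0.027], [-0.002, -0.001, 0.0])
```

```bash

python3 -m jog '[{"gripper":1,"xyz":[0,0,0.015],"dr":[0,0,0]},{"gripper":1,"xyz":[0,0,0.03],"dr":[0,0,0]},{"gripper":1,"xyz":[0,0,0.045],"dr":[0,0,0]},{"gripper":1,"xyz":[0,0,0.05],"dr":[0,0,0]},{"gripper":1,"xyz":[0,0,0.05],"dr":[0,0,0]}]'
python3 st.py
```

```text
t: 12.35
eef_pos: [0.5674, 0.2525, 0.2123]
orientation: [0.304, 0.135, 0.942, -0.029]
force: [-2.2, -3.0, -3.2]
opening: 0.499
grip_force: 72.6
h 9.7 mm tool force [ 2.9 -3.5  1.8] tool moment [ 0.77  0.98 -0.02] d ([-0.005, -0.0, -0.022], [-0.001, -0.001, 0.0])
```

```bash

python3 -m jog '[{"gripper":1,"xyz":[0,0,0.01],"dr":[0,0,0]},{"gripper":1,"xyz":[0,0,0.02],"dr":[0,0,0]},{"gripper":1,"xyz":[0,0,0.03],"dr":[0,0,0]},{"gripper":1,"xyz":[0,0,0.03],"dr":[0,0,0]},{"gripper":1,"xyz":[0,0,0.03],"dr":[0,0,0]}]'
python3 st.py
```

```text
t: 12.85
eef_pos: [0.5697, 0.2518, 0.2095]
orientation: [0.305, 0.135, 0.942, -0.029]
force: [-7.3, -3.2, 2.2]
opening: 0.498
grip_force: 73.5
h 6.1 mm tool force [ 3.6 -5.  -5.5] tool moment [ 1.25  1.18 -0.  ] d ([-0.003, 0.001, -0.046], [-0.002, -0.0, 0.0])
```

```bash

python3 -m jog '[{"gripper":1,"xyz":[0,-0.005,0.005],"dr":[0,0,0]},{"gripper":1,"xyz":[0,-0.005,0.01],"dr":[0,0,0]},{"gripper":1,"xyz":[0,-0.005,0.015],"dr":[0,0,0]},{"gripper":1,"xyz":[0,-0.005,0.02],"dr":[0,0,0]},{"gripper":1,"xyz":[0,-0.005,0.02],"dr":[0,0,0]}]'
python3 st.py
```

```text
t: 13.35
eef_pos: [0.5713, 0.2511, 0.2066]
orientation: [0.304, 0.135, 0.942, -0.028]
force: [-5.0, -3.2, -0.5]
opening: 0.501
grip_force: 73.1
h 2.7 mm tool force [ 3.4 -4.5 -2. ] tool moment [ 0.81  1.24 -0.05] d ([-0.005, 0.003, -0.068], [-0.001, -0.001, 0.0])
```

```bash

python3 -m jog '[{"gripper":1,"xyz":[0,-0.005,0.005],"dr":[0,0,0]},{"gripper":1,"xyz":[0,-0.005,0.01],"dr":[0,0,0]},{"gripper":1,"xyz":[0,-0.005,0.015],"dr":[0,0,0]},{"gripper":1,"xyz":[0,-0.005,0.02],"dr":[0,0,0]},{"gripper":1,"xyz":[0,-0.005,0.02],"dr":[0,0,0]}]'
python3 st.py
python3 -m jog '[{"gripper":1,"xyz":[0,0,0.005],"dr":[0,0,0]},{"gripper":1,"xyz":[0,0,0.01],"dr":[0,0,0]},{"gripper":1,"xyz":[0,0,0.015],"dr":[0,0,0]},{"gripper":1,"xyz":[0,0,0.015],"dr":[0,0,0]},{"gripper":1,"xyz":[0,0,0.015],"dr":[0,0,0]}]'
python3 st.py
```

```text
t: 13.85
eef_pos: [0.5726, 0.2504, 0.2046]
orientation: [0.305, 0.135, 0.943, -0.028]
force: [-10.4, -1.5, 3.8]
opening: 0.497
grip_force: 74.0
h 0.3 mm tool force [ 5.5 -4.1 -8.8] tool moment [ 0.85  1.49 -0.  ] d ([-0.004, 0.005, -0.085], [-0.0, -0.001, 0.0])
t: 14.35
eef_pos: [0.5728, 0.2504, 0.2043]
orientation: [0.305, 0.134, 0.942, -0.028]
force: [-25.8, -1.1, 16.9]
opening: 0.503
grip_force: 76.4
h -0.1 mm tool force [ 10.   -7.5 -28.2] tool moment [1.78 2.12 0.1 ] d ([-0.005, 0.005, -0.088], [-0.0, -0.0, 0.001])
```

```bash

python3 -m jog '[{"gripper":1,"xyz":[0,0,-0.01],"dr":[0,0,0]},{"gripper":0,"xyz":[0,0,-0.01],"dr":[0,0,0]},{"gripper":-0.35,"xyz":[0,0,-0.01],"dr":[0,0,0]},{"gripper":-0.35,"xyz":[0,0,-0.01],"dr":[0,0,0]},{"gripper":-0.35,"xyz":[0,0,-0.01],"dr":[0,0,0]}]'
python3 st.py
python3 -m jog '[{"gripper":-0.35,"xyz":[0,0,-0.06],"dr":[0,0,0]},{"gripper":-0.35,"xyz":[0,0,-0.15],"dr":[0,0,0]},{"gripper":-0.35,"xyz":[0,0,-0.3],"dr":[0,0,0]},{"gripper":-0.35,"xyz":[0,0,-0.5],"dr":[0,0,0]},{"gripper":-0.35,"xyz":[0,0,-0.7],"dr":[0,0,0]}]'
python3 - <<'E'
from hub import *
s,t=avg("side",3),avg("top",3); p,r=cur(); 
for nm,c in(("side",s),("top",t)):
    print(nm,"pred seated centre, knobtop",proj(c,[sh+aw*.002,sh+aw*.036]).round(1).tolist())
    pr=lambda h:proj(c,[sh+aw*(h+.002)+.072*(np.cos(k)*HR().apply([1,0,0])+np.sin(k)*HR().apply([0,1,0])) for k in np.linspace(0,6.28,60)]).astype(np.float32)
    m=mask(c,(100,90,30),(125,255,255),(180,100,310,300)); m=cv2.morphologyEx(m,cv2.MORPH_CLOSE,np.ones((3,3)))
    ct=max(cv2.findContours(m,0,1)[0],key=cv2.contourArea);print("obs",cv2.fitEllipseDirect(cv2.convexHull(ct)),[ (h,cv2.fitEllipseDirect(pr(h))[0]) for h in(0,.01)])
cv2.imwrite("pics/r1.png",np.hstack([cv2.resize(c["frame"][y:y+120,x:x+120,::-1],(400,400),interpolation=cv2.INTER_CUBIC) for c,x,y in((s,205,105),(t,175,175))]))
E
```

```text
t: 14.85
eef_pos: [0.5751, 0.2508, 0.2052]
orientation: [0.306, 0.135, 0.942, -0.027]
force: [-0.5, -0.2, -0.5]
opening: 0.672
grip_force: 0.0
h -0.7 mm tool force [ 0.6 -0.3  0.1] tool moment [0.03 0.47 0.02] d ([0.01, -0.002, -0.091], [0.001, 0.001, -0.001])
t: 15.35
eef_pos: [0.5136, 0.2642, 0.2905]
orientation: [0.305, 0.135, 0.942, -0.028]
force: [0.2, -0.0, -0.5]
opening: 0.674
grip_force: 0.0
side pred seated centre, knobtop [[263.8, 177.1], [255.4, 168.9]]
obs ((263.98779296875, 179.08920288085938), (30.686025619506836, 55.532711029052734), 42.89362335205078) [(0, (264.32867431640625, 177.52267456054688)), (0.01, (261.9180603027344, 175.17831420898438))]
top pred seated centre, knobtop [[223.9, 228.0], [220.0, 233.2]]
obs ((224.9077606201172, 228.9207000732422), (48.384765625, 55.933109283447266), 123.94337463378906) [(0, (224.06455993652344, 227.48321533203125)), (0.01, (222.91387939453125, 228.88938903808594))]
```

View pics/r1.png

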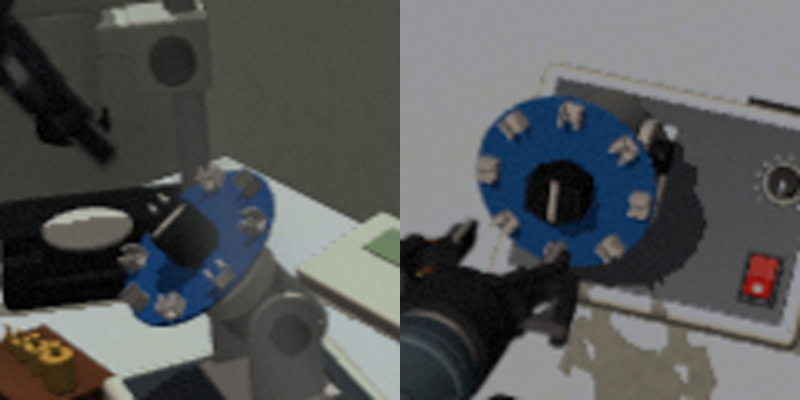

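The disc sits against the motor face: it is centred at about (264,179) in side and (225,229) in top, as predicted for fully home. Nothing is touching it. Next is the switch.

```bash
python3 - <<'E'
from hub import *
D=down(76.7); q=W([-.067,-.095,0]); print(q)
p,r=cur(); print(p)
chain([((.45,.20,.31),r),((q[0],q[1],.20),D),((q[0],q[1],.095),D)])
E
```

```text
[0.50314229 0.11346134 0.        ]
[0.51403231 0.26390033 0.28814222]
(0.45, 0.2, 0.31) [0.146, -0.522, -0.302] [0.0, 0.0, 0.0]
(np.float64(0.5031422904910651), np.float64(0.11346133947777963), 0.2) [0.014, -0.48, 0.875] [0.009, 0.395, -0.032]
(np.float64(0.5031422904910651), np.float64(0.11346133947777963), 0.095) [0.0, 0.0, 0.7] [0.0, 0.0, 0.0]
```

```bash

python3 -m jog '[{"gripper":0.5,"xyz":[0.03,-0.1,-0.1],"dr":[0,0,0]},{"gripper":1,"xyz":[0.06,-0.2,-0.2],"dr":[0,0,0]},{"gripper":1,"xyz":[0.1,-0.35,-0.3],"dr":[0,0,0]},{"gripper":1,"xyz":[0.146,-0.45,-0.302],"dr":[0,0,0]},{"gripper":1,"xyz":[0.146,-0.522,-0.302],"dr":[0,0,0]}]'
python3 -m jog '[{"gripper":1,"xyz":[0,-0.15,0.1],"dr":[0,0.08,-0.01]},{"gripper":1,"xyz":[0,-0.3,0.25],"dr":[0,0.16,-0.01]},{"gripper":1,"xyz":[0.01,-0.45,0.45],"dr":[0.005,0.24,-0.02]},{"gripper":1,"xyz":[0.014,-0.48,0.65],"dr":[0.009,0.32,-0.03]},{"gripper":1,"xyz":[0.014,-0.48,0.875],"dr":[0.009,0.395,-0.032]}]'
python3 - <<'E'
from hub import *
D=down(76.7); q=W([-.067,-.095,0]); 
chain([((q[0],q[1],.095),D)])
E
```

```text
t: 16.15
eef_pos: [0.449, 0.199, 0.309]
orientation: [0.304, 0.135, 0.943, -0.029]
force: [0.6, -0.8, -1.0]
opening: 0.001
grip_force: 0.0
t: 16.65
eef_pos: [0.505, 0.112, 0.2003]
orientation: [-0.0, 0.117, 0.993, 0.001]
force: [0.1, 0.5, 1.4]
opening: 0.003
grip_force: 0.0
(np.float64(0.5031422904910651), np.float64(0.11346133947777963), 0.095) [0.013, 0.005, 0.702] [0.002, -0.001, -0.002]
```

```bash

python3 -m jog '[{"gripper":1,"xyz":[0.01,0.005,0.15],"dr":[0,0,0]},{"gripper":1,"xyz":[0.01,0.005,0.35],"dr":[0,0,0]},{"gripper":1,"xyz":[0.01,0.005,0.55],"dr":[0,0,0]},{"gripper":1,"xyz":[0.01,0.005,0.7],"dr":[0,0,0]},{"gripper":1,"xyz":[0.01,0.005,0.7],"dr":[0,0,0]}]'
python3 - <<'E'
from hub import *
s,t=avg("side",2),avg("top",2); p,r=cur(); print(p,proj(s,p),proj(s,W([-.0635,-.095,.076])), manip.get_state()["force"])
cv2.imwrite("pics/s1.png",np.hstack([cv2.resize(c["frame"][y:y+60,x:x+60,::-1],(400,400),interpolation=cv2.INTER_CUBIC) for c,x,y in((s,255,212),(t,250,225))]))
E
```

```text
t: 17.15
eef_pos: [0.4991, 0.1139, 0.0914]
orientation: [-0.003, 0.116, 0.993, -0.0]
force: [-0.7, 0.1, 0.1]
opening: -0.001
grip_force: 0.0
[0.50349035 0.11481479 0.09693791] [[275.47354992 244.11374337]] [[277.66573086 251.06410497]] [-0.65048435  0.12134024 -0.17349696]
```

View pics/s1.png

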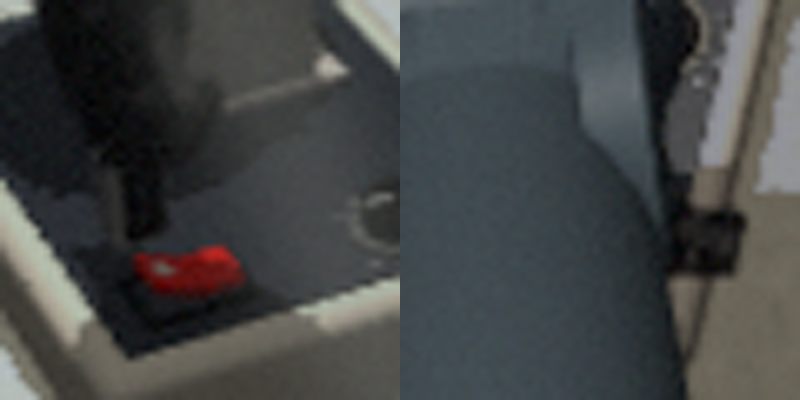

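The side view shows the closed fingertips at about (275.5,246), just above and in front of the rocker, with the white dot at (279.7,252.5).

```bash
python3 - <<'E'
from hub import *
s=manip.capture("side"); d=onplane(s,279.4,251.8,.076); p,r=cur(); print(d,p,"dot mixer",Rm.inv().apply(d-Mo),"tcp mixer",Rm.inv().apply(p-Mo))
m=mask(s,(0,150,80),(8,255,255),(265,235,300,268))|mask(s,(172,150,80),(180,255,255),(265,235,300,268));x=cv2.moments(m,True);u=(x["m10"]/x["m00"]-.2,x["m01"]/x["m00"]-.7);print(u,Rm.inv().apply(onplane(s,*u,.071)-Mo))
E
```

```text
[0.50781474 0.10737323 0.076     ] [0.5037074  0.1149042  0.09726746] dot mixer [-0.0610523  -0.09984993  0.076     ] tcp mixer [-0.06678198 -0.09346584  0.09726746]
(283.37142857142857, 251.1095238095238) [-0.04897592 -0.09553682  0.071     ]
```

```bash

python3 -m jog '[{"gripper":1,"xyz":[0,-0.015,0.04],"dr":[0,0,0]},{"gripper":1,"xyz":[0,-0.015,0.08],"dr":[0,0,0]},{"gripper":1,"xyz":[0,-0.015,0.12],"dr":[0,0,0]},{"gripper":1,"xyz":[0,-0.015,0.15],"dr":[0,0,0]},{"gripper":1,"xyz":[0,-0.015,0.15],"dr":[0,0,0]}]'
python3 -m jog '[{"gripper":1,"xyz":[0,0,0.01],"dr":[0,0,0]},{"gripper":1,"xyz":[0,0,0.02],"dr":[0,0,0]},{"gripper":1,"xyz":[0,0,0.03],"dr":[0,0,0]},{"gripper":1,"xyz":[0,0,0.035],"dr":[0,0,0]},{"gripper":1,"xyz":[0,0,0.035],"dr":[0,0,0]}]'
python3 -c "from g import *;print(cur()[0],manip.get_state()['force'])"
```

```text
t: 17.9
eef_pos: [0.501, 0.1126, 0.0723]
orientation: [0.0, 0.116, 0.993, 0.0]
force: [-0.4, -0.4, 0.3]
opening: 0.001
grip_force: 0.0
t: 18.4
eef_pos: [0.5022, 0.1128, 0.0707]
orientation: [0.002, 0.116, 0.993, 0.001]
force: [-7.1, -1.5, 21.1]
opening: 0.005
grip_force: 10.5
[0.50218352 0.11278577 0.07073769] [-7.13335514 -1.52014001 21.06673805]
```

```bash

python3 -m jog '[{"gripper":1,"xyz":[0,0,-0.05],"dr":[0,0,0]},{"gripper":1,"xyz":[0,0,-0.2],"dr":[0,0,0]},{"gripper":1,"xyz":[0,0,-0.4],"dr":[0,0,0]},{"gripper":1,"xyz":[0,0,-0.6],"dr":[0,0,0]},{"gripper":1,"xyz":[0,0,-0.8],"dr":[0,0,0]}]'
python3 -m jog '[{"gripper":1,"xyz":[0.1,0,-0.1],"dr":[0,0,0]},{"gripper":1,"xyz":[0.3,0,-0.2],"dr":[0,0,0]},{"gripper":1,"xyz":[0.5,0,-0.3],"dr":[0,0,0]},{"gripper":1,"xyz":[0.6,0,-0.3],"dr":[0,0,0]},{"gripper":1,"xyz":[0.6,0,-0.3],"dr":[0,0,0]}]'
python3 - <<'E'
from hub import *
s=avg("side",3); f=np.load("avg.npz")["s"]
z=lambda im,b,w,h: cv2.resize(im[b[1]:b[3],b[0]:b[2],::-1],(w,h),interpolation=cv2.INTER_CUBIC)
A=np.vstack([np.hstack([z(f,(262,236,302,266),400,300),z(s["frame"],(262,236,302,266),400,300)]),np.hstack([z(s["frame"],(200,120,360,240),400,300),z(s["frame"],(0,0,640,480),400,300)])])
cv2.imwrite("pics/s2.png",A)
E
```

```text
t: 18.9
eef_pos: [0.5016, 0.1126, 0.1892]
orientation: [0.001, 0.116, 0.993, 0.001]
force: [0.6, -0.2, -0.4]
opening: -0.002
grip_force: 0.0
t: 19.4
eef_pos: [0.4127, 0.1337, 0.233]
orientation: [0.001, 0.115, 0.993, 0.001]
force: [0.4, 0.1, -0.2]
opening: 0.001
grip_force: 0.0
```

View pics/s2.png

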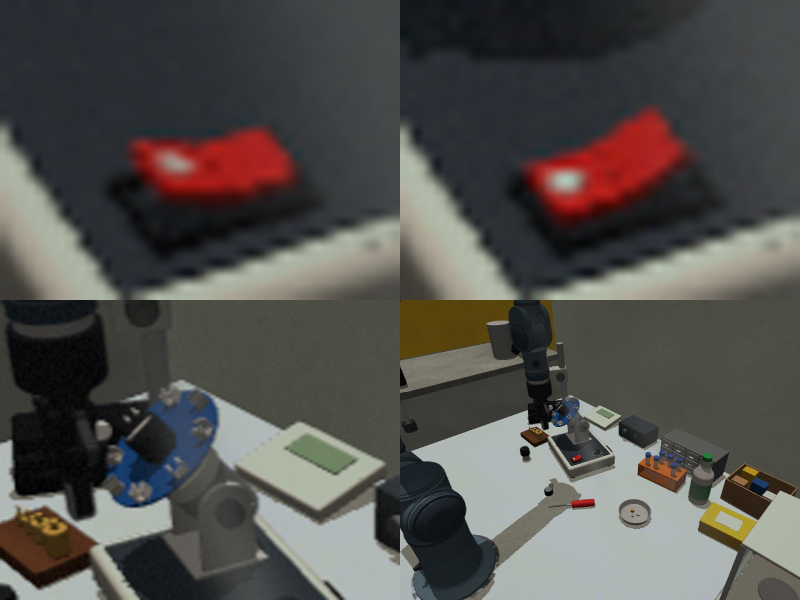

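The rocker (top crops, before and after) now has its dotted front end down. The disc is still fully home on the hub, the bystanders are where they were, and the gripper is clear.

```bash
python3 -c "
from rig import manip
s=manip.get_state();print(s['force'],s['t']);print(manip.close_job())"
```

```text
[-0.32124273 -0.88137421  0.55489053] 19.55
the job is handed in; nothing more can be done
None
```

The disc is meshed and pushed fully home on the hub, the rocker is tipped to the white-dot end (on), the arm is clear, and the job was handed in at about 19.6 s; the interface returned no verdict.

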